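Switch an outlet back on under the push-latch cover

TASK

On the bench power box, press the closed push-latch cover in and let it pop fully open. Of the three rocker switches under it, one is tipped the other way from its two neighbours: that one is off, so press its raised end fully down to switch it on like the others. Then swing the cover down and press it in once more so that it stays latched shut; only push with the fingertips, do not tip the other two switches, and leave the things on the bench where they are.

Things in the scene. Friction and masses are not known exactly. Their poses are not given: they have to be found in the camera images.
- powerbox: grey metal box screwed to the bench, 220 mm (its x) by 195 mm (its y, from -67 to +128), top face 70 mm up. Origin on the bench under the middle of the switch bay, an opening 168 (x) by 98 mm (y) in the top; z up. The cover's hinge runs along its x at y +48 mm, the cover's free edge is at y -60 mm. Flush outlets lie beyond the hinge
- cover (a joint): hinged cover, rad: 0 latched (plate level), 1.5 fully open (upright, edge 190 mm up), -0.08 pressed in to its stop. Push-push latch: pressed in past -0.07 (5.5 mm at cover_pad, 4 N) and let go, a latched cover swings fully open by itself in 2 s; an open one swung down and pressed in likewise stays latched at 0. Its damped spring always pushes it open, 0.05 to 0.15 N m
- cover_pad (a point): point on the cover's outer face, middle of the ribbed pad, 75 mm from the hinge axis. The cover is a grey plastic plate 180 mm (along the hinge) by 105 mm, 6 mm thick, its top 86 mm above the bench when latched; the point moves with it
- cover_edge (a point): point on the cover's outer face, the middle of its free edge, 108 mm from the hinge axis; moves with the cover
- cover_hinge (a point): middle of the cover's hinge axis, fixed to the box, 83 mm above the bench; the axis runs along the box's x
- rocker_a (a joint): rocker switch in the bay (three alike in a row along the box's x, 36 mm apart, in any order): white V-shaped paddle 24 mm (x) by 52 mm (y), axis along the box's x 50 mm up. Rad: -0.3 off (the half towards the cover's free edge raised, its end 65 mm up), +0.3 on (that half down level, the other raised). 2 to 4 N turns it; it stays as left
- rocker_a_front (a point): point on the upper face of rocker_a's half towards the cover's free edge, 18 mm from the rocking axis, the place to press to switch it on; about 60 mm above the bench when off, 50 mm when on; moves with the rocker
- rocker_b (a joint): rocker switch in the bay (three alike in a row along the box's x, 36 mm apart, in any order): white V-shaped paddle 24 mm (x) by 52 mm (y), axis along the box's x 50 mm up. Rad: -0.3 off (the half towards the cover's free edge raised, its end 65 mm up), +0.3 on (that half down level, the other raised). 2 to 4 N turns it; it stays as left
- rocker_b_front (a point): point on the upper face of rocker_b's half towards the cover's free edge, 18 mm from the rocking axis, the place to press to switch it on; about 60 mm above the bench when off, 50 mm when on; moves with the rocker
- rocker_c (a joint): rocker switch in the bay (three alike in a row along the box's x, 36 mm apart, in any order): white V-shaped paddle 24 mm (x) by 52 mm (y), axis along the box's x 50 mm up. Rad: -0.3 off (the half towards the cover's free edge raised, its end 65 mm up), +0.3 on (that half down level, the other raised). 2 to 4 N turns it; it stays as left
- rocker_c_front (a point): point on the upper face of rocker_c's half towards the cover's free edge, 18 mm from the rocking axis, the place to press to switch it on; about 60 mm above the bench when off, 50 mm when on; moves with the rocker
- oil_bottle: grey plastic bottle, 64 mm across, 170 mm tall, a loose bystander to be left alone; origin at its middle underneath
- mug: white mug, 80 mm across, 90 mm tall, a loose bystander to be left alone; origin at its middle underneath
- screw_jar: glass jar with a steel cap, 60 mm across, 70 mm tall, a loose bystander to be left alone; origin at its middle underneath
- tape_roll: roll of tape lying flat, 90 mm across, 40 mm tall, a loose bystander to be left alone; origin at its middle underneath
- screwdriver: screwdriver with a black handle lying on the bench, a loose bystander to be left alone; origin on the bench under it
- wrench: steel wrench lying on the bench, a loose bystander to be left alone; origin on the bench under it
- offcut: wood offcut 90 x 45 x 30 mm, a loose bystander to be left alone; origin at its middle underneath

How it is judged (in metres and radians):
On the way, in this order (a step that is already met when the one before it is completed fails the run):
1. the cover is pressed in (value of joint cover below -0.05 rad).
2. the cover has popped open (value of joint cover above 1.3 rad), for 0.2 s.
3. all three switches are on, with the cover still open (value of joint each of rocker_a, rocker_b, rocker_c above 0.18 rad and value of joint cover above 0.6 rad), for 0.1 s.
4. the cover is pressed in again (value of joint cover below -0.05 rad).
At the end, for the whole second after the job is handed in: all three rocker switches are on (angle above 0.18 rad) and the cover is at rest, latched shut (angle within 0.03 rad of 0) (value of joint each of rocker_a, rocker_b, rocker_c above 0.18 rad and value of joint cover between -0.03 and 0.03 rad and velocity of joint cover between -0.05 and 0.05 rad/s); the robot touches nothing.
It fails at once if one of the two switches that were on is switched off (below 0) (value of joint any of rocker_a, rocker_c below 0 rad).
It fails at once if a loose thing on the bench is lifted or pushed more than 30 mm (distance of any of oil_bottle, mug, screw_jar, tape_roll, screwdriver, wrench, offcut from where it was at the start of the episode above 0.03 m).
It also fails if it takes over 54 s, if anything falls off the work surface, if the arm or the gripper's body presses on something with over 40 N, if the wrist force passes 120 N, or if a joint passes its speed limit or range.

ROBOT

A 7-joint arm with a two-finger parallel gripper is mounted at the origin on the work surface. World frame = base frame: x ahead of the robot, y to its left, z up, the work surface at z = 0. Lengths are in mm, angles in rad, forces in N, time in s.
With the tool pointing down it reaches from about 425 to 975 mm from the base axis. Payload 16.7 kg.
Tool frame: the origin (TCP) lies midway between the tips of the shut fingers; the grasp point (between the pads) lies 19 mm behind it; y points along the fingers, x is the direction in which the jaws open and shut, and the axes are right-handed (so a half turn about y gives the same grasp; the last joint's range is limited). The gripper opens to 85 mm and grips with 20 to 120 N. Pads are 22 mm wide; open, the fingers measure 114 mm over their backs; the gripper's body (76 mm by 85 mm) begins 54 mm behind the grasp point. The pads swing forward as they close: fully open they stand 13 mm farther back than shut.
Start: joints at [1.081, 0.426, 0.074, 1.606, -0.034, 1.111, -0.067], TCP at [224.944, -636.377, 231.302] pointing down, gripper open.
Joint ranges: [-2.85, 2.85], [-0.5, 2.14], [-1.23, 1.37], [0.21, 2.46], [-1.02, 4.16], [0.16, 2.05], [-2.73, 2.73]. Speed limits (rad/s): [1.89, 1.89, 2.39, 2.39, 3.01, 3.01, 3.01].

INTERFACE

Orientations are given as a unit quaternion [w, x, y, z].
In Python, from plant import r, camera, sign_off gives the robot as it stands.
- The arm moves only by the shell command python3 -m jog 'ROWS'. ROWS is JSON, a list of rows, each a list of 3 entries, a list of its own where there are three numbers: the shift along the tool's x, y, z in cm, then the turn, a rotation vector about the tool's x, y, z in rad, then the finger opening in cm, from 0 to 8.54. A call has exactly 5 rows; each row is the pose to reach, as a shift and turn from the pose measured when the call began, along the tool's axes at that moment; what a row does not reach only later rows make up. A row lasts 1/10 s, in which the tool goes at most 50 mm and 8.59 degrees, less where a joint would pass 70% of its speed; a pose out of reach is approached as far as the arm can. A call with a gripper value outside its range is refused whole. The fingers move at their own pace and stop on an object; the grip force is fixed at half the most. Time passes only in rows, so rows that repeat a pose let the fingers close, or fill a call up. It gives the time, the measured TCP pose, the force and the opening at its end, in the units of the state.
- r.sense(): the state, without advancing time (a new reading comes with each control period).
- camera(name): name is "scene" or "top"; returns a dict with "image" (420x560x3 uint8, red, green, blue), "depth" (420x560 float32, mm along the optical axis (not along the pixel's ray), 0 where there is no reading), "vfov" (degrees; the focal length in pixels is half the picture's height over the tangent of half this angle, whatever the lens; pixels are square), "cx", "cy" (the principal point, pixels), "R" (3x3) and "t" (3): a world point X has camera coordinates R X + t. Camera axes: x right, y down, z forward; pixel columns grow to the right and rows downward; lengths in mm; the calibration is good to about 2 mm. A picture is of the moment at which its call begins.
- sign_off(): hands the job in, once; it reports no verdict.
The state is a dict: "time_s": time; "q": joint angles; "qvel": joint speeds; "effort": joint torques, N m; "tool_pos": TCP position; "orientation": TCP orientation; "contact_force": force on the tool from outside, world axes, zero at the start; "torque": the same for the moment, N m; "opening": finger opening in mm.
Only numpy, scipy, OpenCV 4.12 (cv2) and the standard library are available. Lean on these libraries where they do the work, as an engineer would, in place of code of your own. Each camera call takes 0.05 s, during which the arm holds its last target. There are 200 camera calls.

## Working session

There is one attempt and no reset: what is moved stays moved. The work goes in short steps, Python scripts to look and compute and a shell command to move; the robot and the scene stay as the last step left them, time stands still between calls to the robot, and variables do not carry over. Pictures are saved under pics/ and viewed, about 8 in all and at most 12, crops included, and the job is handed in when it is done.

```bash
mkdir -p pics; ls; cat > h.py <<'E'
import numpy as np, cv2
from plant import r, camera, sign_off
def snap(n,f=None):
    c=camera(n)
    if f: cv2.imwrite('pics/'+f,c['image'][:,:,::-1])
    return c
def pt(c,u,v,z=None):
    f=c['image'].shape[0]/2/np.tan(np.radians(c['vfov'])/2)
    R=np.array(c['R']);t=np.array(c['t'])
    d=np.array([(u-c['cx'])/f,(v-c['cy'])/f,1.])
    if z is None: return R.T@(d*c['depth'][int(v),int(u)]-t)
    o=-R.T@t; w=R.T@d
    return o+w*(z-o[2])/w[2]
E
python3 - <<'E'
from h import *
import pickle
for n in('scene','top'):
    c=snap(n,n+'0.png'); pickle.dump(c,open(n+'0.pkl','wb')); print(n,c['vfov'],-np.array(c['R']).T@c['t'])
s=r.sense();print(s)
E
```

```text
pics
scene 53.33025493964121 [975.43439829 813.60375998 709.23159199]
top 48.670264259451514 [ 491.27163898   -1.50255018 1320.71658446]
{'time_s': 0.1, 'q': array([ 1.08148377,  0.42668086,  0.07389023,  1.60654844, -0.03410512,
        1.1108312 , -0.06710679]), 'qvel': array([-6.09000406e-04, -1.02475569e-03, -9.96156022e-05, -2.78201284e-03,
       -2.57715569e-04, -1.20975556e-03,  3.97052541e-04]), 'effort': array([ 8.39215092e-03, -9.51538897e+01,  3.77124712e+00, -4.64403963e+01,
        1.95530051e-02,  6.43715277e-03,  2.41412415e-06]), 'tool_pos': array([ 224.81070198, -636.05764592,  230.67174989]), 'orientation': array([ 0.57754778, -0.57711208,  0.40864392, -0.40790973]), 'contact_force': array([-0.0470291 , -0.71948635,  0.90842535]), 'torque': array([ 0.03172384, -0.00997996, -0.03495343]), 'opening': 85.33693114788258}
```

View pics/scene0.png

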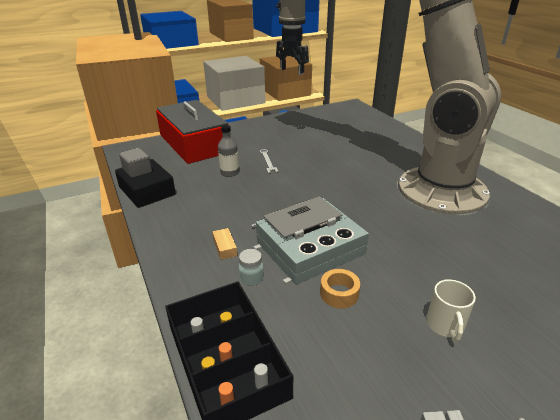

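View pics/top0.png

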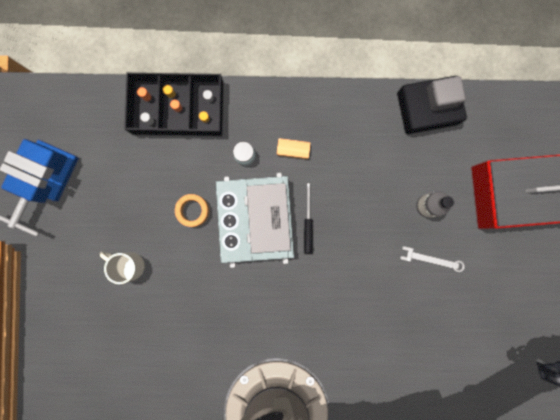

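Top view: the box is centred near (255,220), with outlets on the left at x≈230 px, the cover at (268,218), the ribbed pad at (276,216), and the free edge to the right at x≈289. The screwdriver lies beyond the free edge at x≈308, and the jar at (244,153) and offcut at (294,148) sit beyond the box's +x side. Scene view: same layout, with the cover closed.

```bash
python3 - <<'E'
from h import *
import pickle
from scipy.spatial.transform import Rotation as Ro
P={}
for n in('top','scene'):
    c=pickle.load(open(n+'0.pkl','rb'))
    f=210/np.tan(np.radians(c['vfov'])/2)
    v,u=np.mgrid[:420,:560]; d=c['depth']
    X=(np.stack([(u-c['cx'])/f*d,(v-c['cy'])/f*d,d],-1)-np.array(c['t']))@np.array(c['R'])
    ctr=pt(c,*((268,218) if n=='top' else (303,217)),86); print(n,'centre ray',ctr.round(1))
    near=np.hypot(X[...,0]-ctr[0],X[...,1]-ctr[1])<150
    for lo,hi in((80,93),(64,76)):
        m=near&(X[...,2]>lo)&(X[...,2]<hi)&(d>0)
        k,l,st,_=cv2.connectedComponentsWithStats(m.astype(np.uint8)); 
        i=1+np.argmax(st[1:,4]); Q=X[l==i]
        b=cv2.minAreaRect(Q[:,:2].astype(np.float32)); print(lo,len(Q),Q[:,2].mean().round(1),b)
    g=c['image'].astype(int).sum(2); 
    m=(near&(X[...,2]>80)&(X[...,2]<93)&(g<210)); 
    k,l,st,ce=cv2.connectedComponentsWithStats(m.astype(np.uint8))
    for i in range(1,k):
        if st[i,4]>15: print('dark',st[i],ce[i],pt(c,*ce[i],86).round(1), X[l==i].mean(0).round(1))
s=r.sense();q=s['orientation'];print(Ro.from_quat(q[[1,2,3,0]]).as_matrix().round(3))
E
```

```text
top centre ray [532.6  30.   86. ]
80 2682 86.1 ((532.3480224609375, 33.01221466064453), (179.77935791015625, 113.01053619384766), 5.020443439483643)
64 2947 70.0 ((529.4326171875, 66.94648742675781), (220.08248901367188, 195.0288848876953), 5.169929027557373)
scene centre ray [539.7  40.3  86. ]
80 1740 87.2 ((535.5909423828125, 35.519996643066406), (181.18222045898438, 115.593994140625), 4.673050403594971)
64 2264 71.0 ((532.2835693359375, 70.25469970703125), (221.5570068359375, 196.07363891601562), 5.699433326721191)
dark [288 206  22  10  56] [298.53571429 210.64285714] [536.3   9.2  86. ] [537.9  12.3  88.4]
[[ 0.333 -0.     0.943]
 [-0.943  0.001  0.333]
 [-0.001 -1.    -0.   ]]
```

```bash
cat > g.py <<'E'
# python3 g.py bx by z ... : shift (cm) and turn (rad) in tool axes from now to box-frame targets
import sys
from h import *
from scipy.spatial.transform import Rotation as Ro
O=np.array([533,37.5]);A=0.088
B=np.array([[np.cos(A),-np.sin(A)],[np.sin(A),np.cos(A)]])
s=r.sense();q=np.array(s['orientation']);R=Ro.from_quat(q[[1,2,3,0]])
p=np.array(s['tool_pos'])
x=np.array([np.cos(A),np.sin(A),0]);y=np.array([0,0,-1.]);G=Ro.from_matrix(np.stack([x,y,np.cross(x,y)],1))
print('t',round(s['time_s'],2),'box',(B.T@(p[:2]-O)).round(1),p[2].round(1),'F',np.round(s['contact_force'],1),'op',round(s['opening'],1),'turn',(R.inv()*G).as_rotvec().round(3))
a=list(map(float,sys.argv[1:]))
for i in range(0,len(a),3):
    w=np.r_[O+B@a[i:i+2],a[i+2]]
    print(a[i:i+3],'->',(R.inv().apply(w-p)/10).round(2))
E
python3 g.py 0 -27 140
```

```text
t 0.1 box [-366.2 -643.9] 230.7 F [-0.  -0.7  0.9] op 85.3 turn [-1.000e-03 -1.319e+00 -1.000e-03]
[0.0, -27.0, 140.0] -> [-50.61   9.12  50.83]
```

```bash
python3 -m jog '[[[-3,0.2,3],[0,-0.08,0],0],[[-6.5,0.5,6.5],[0,-0.17,0],0],[[-10,1,10],[0,-0.26,0],0],[[-13.5,1.5,13.5],[0,-0.35,0],0],[[-17,2,17],[0,-0.44,0],0]]'; python3 g.py 0 -27 140
```

```text
time_s: 0.6
tool_pos: [328.8, -417.1, 210.5]
orientation: [0.653, -0.653, 0.272, -0.271]
contact_force: [1.0, -0.5, 0.1]
opening: 12.2
t 0.6 box [-243.4 -434.9] 210.5 F [ 1.  -0.5  0.1] op 12.2 turn [-0.001 -0.875 -0.001]
[0.0, -27.0, 140.0] -> [-15.72   7.09  44.82]
```

```bash
python3 -m jog '[[[-1.6,0.7,4.4],[0,-0.09,0],0],[[-3.2,1.4,8.9],[0,-0.18,0],0],[[-4.8,2.1,13.4],[0,-0.27,0],0],[[-6.4,2.8,17.9],[0,-0.36,0],0],[[-8,3.5,22.4],[0,-0.45,0],0]]'; python3 g.py 0 -27 140
```

```text
time_s: 1.1
tool_pos: [431.3, -200.5, 175.5]
orientation: [0.698, -0.697, 0.118, -0.117]
contact_force: [0.8, -1.0, 0.7]
opening: -0.3
t 1.1 box [-122.2 -228.2] 175.5 F [ 0.8 -1.   0.7] op -0.3 turn [-0.001 -0.422 -0.001]
[0.0, -27.0, 140.0] -> [ 2.91  3.56 23.35]
```

```bash
echo
python3 -m jog '[[[0.6,0.7,4.7],[0,-0.085,0],0],[[1.2,1.4,9.4],[0,-0.17,0],0],[[1.8,2.1,14],[0,-0.255,0],0],[[2.4,2.8,18.7],[0,-0.34,0],0],[[2.9,3.56,23.35],[0,-0.422,0],0]]'; python3 -m jog '[[[0,0,0.5],[0,0,0],0],[[0,0,0.5],[0,0,0],0],[[0,0,0.5],[0,0,0],0],[[0,0,0.5],[0,0,0],0],[[0,0,0.5],[0,0,0],0]]'; python3 g.py 0 -27 95 0 -27 80
python3 - <<'E'
from h import *
snap('scene','s1.png')
E
```

```text
time_s: 1.6
tool_pos: [535.8, 12.3, 139.8]
orientation: [0.707, -0.706, -0.032, 0.032]
contact_force: [1.2, -1.2, -0.0]
opening: 0.2
time_s: 2.1
tool_pos: [535.2, 16.0, 140.0]
orientation: [0.707, -0.706, -0.031, 0.032]
contact_force: [0.4, 0.4, -0.5]
opening: 0.5
t 2.1 box [  0.3 -21.6] 140.0 F [ 0.4  0.4 -0.5] op 0.5 turn [-0.     0.001 -0.   ]
[0.0, -27.0, 95.0] -> [-0.03  4.5  -0.54]
[0.0, -27.0, 80.0] -> [-0.03  6.   -0.54]
```

```bash
python3 -m jog '[[[0,2,-0.3],[0,0,0],0],[[0,4,-0.54],[0,0,0],0],[[0,5.2,-0.54],[0,0,0],0],[[0,5.8,-0.54],[0,0,0],0],[[0,6.05,-0.54],[0,0,0],0]]'; python3 g.py 0 -27 79 0 -100 160
```

```text
time_s: 2.65
tool_pos: [535.6, 10.4, 79.4]
orientation: [-0.706, 0.706, 0.031, -0.032]
contact_force: [-5.6, -4.1, 13.3]
opening: 0.0
t 2.65 box [  0.2 -27.2] 79.4 F [-5.6 -4.1 13.3] op 0.0 turn [ 0.     0.001 -0.001]
[0.0, -27.0, 79.0] -> [-0.02  0.04  0.02]
[0.0, -100.0, 160.0] -> [-0.03 -8.06 -7.28]
```

View pics/s1.png

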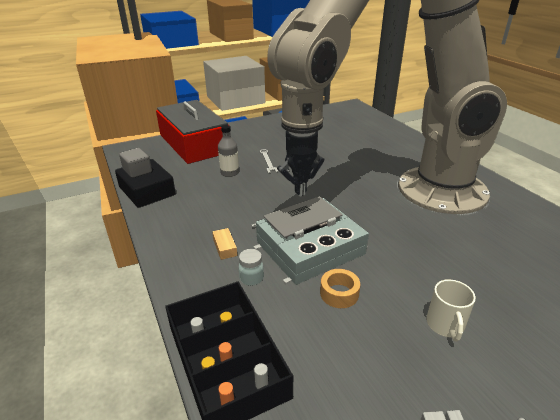

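The picture showed the shut fingers (303,190) above the pad. The press stopped at 13 N, with the tip at 79 mm, so the cover is at its stop. Next I retreat up and away, towards −y.

```bash
python3 -m jog '[[[0,-2,-0.5],[0,0,0],0],[[0,-4,-3],[0,0,0],0],[[0,-6,-7],[0,0,0],0],[[0,-8,-11],[0,0,0],0],[[0,-10,-14],[0,0,0],0]]'; for i in 1; do python3 -m jog '[[[0,-3,-2],[0,0,0],0],[[0,-3,-2],[0,0,0],0],[[0,-3,-2],[0,0,0],0],[[0,-3,-2],[0,0,0],0],[[0,-3,-2],[0,0,0],0]]'; done
python3 -m jog '[[[0,0,0],[0,0,0],0],[[0,0,0],[0,0,0],0],[[0,0,0],[0,0,0],0],[[0,0,0],[0,0,0],0],[[0,0,0],[0,0,0],0]]'
python3 -m jog '[[[0,0,0],[0,0,0],0],[[0,0,0],[0,0,0],0],[[0,0,0],[0,0,0],0],[[0,0,0],[0,0,0],0],[[0,0,0],[0,0,0],0]]'
python3 -m jog '[[[0,0,0],[0,0,0],0],[[0,0,0],[0,0,0],0],[[0,0,0],[0,0,0],0],[[0,0,0],[0,0,0],0],[[0,0,0],[0,0,0],0]]'
python3 g.py
python3 - <<'E'
from h import *
import pickle
a=snap('top');pickle.dump(a,open('t2.pkl','wb'))
b=snap('scene');pickle.dump(b,open('s2.pkl','wb'))
i=cv2.resize(a['image'][150:290,190:330],(560,560),interpolation=cv2.INTER_CUBIC)
j=b['image'][130:330,190:400]
j=cv2.resize(j,(240,228))
k=np.zeros((560,800,3),np.uint8);k[:,:560]=i;k[:228,560:]=j
cv2.imwrite('pics/m2.png',k[:,:,::-1])
E
```

```text
time_s: 3.15
tool_pos: [548.2, -131.4, 181.1]
orientation: [-0.706, 0.707, 0.031, -0.031]
contact_force: [0.9, 0.2, 0.4]
opening: 0.3
time_s: 3.65
tool_pos: [549.7, -150.2, 210.5]
orientation: [-0.706, 0.706, 0.031, -0.032]
contact_force: [-0.0, 0.4, -0.5]
opening: -0.0
time_s: 4.15
tool_pos: [549.7, -150.2, 210.4]
orientation: [-0.706, 0.706, 0.031, -0.032]
contact_force: [-0.5, -0.5, -0.4]
opening: -0.2
time_s: 4.65
tool_pos: [549.7, -150.2, 210.4]
orientation: [-0.706, 0.706, 0.031, -0.032]
contact_force: [0.4, 0.2, 0.5]
opening: -0.1
time_s: 5.15
tool_pos: [549.7, -150.2, 210.4]
orientation: [-0.706, 0.706, 0.031, -0.032]
contact_force: [-0.1, -0.2, -1.0]
opening: -0.1
t 5.15 box [ 1.000e-01 -1.884e+02] 210.4 F [-0.1 -0.2 -1. ] op -0.1 turn [-0.     0.001 -0.001]
```

View pics/m2.png

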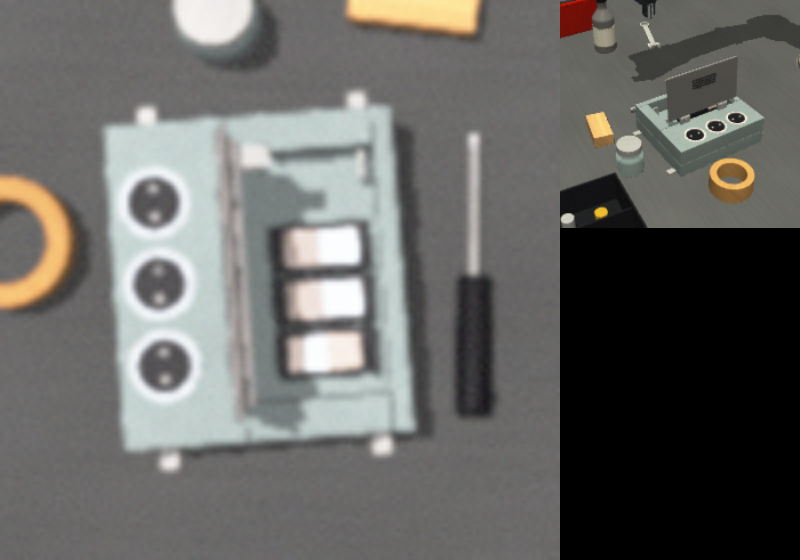

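Crop of the top view: the cover stands upright (x≈235). Three rockers sit at crop rows ~248, 298 and 353, columns 283–365. The bottom one (325,353) has its shading reversed, so it is the odd one out. I'll check that by depth and locate it.

```bash
python3 - <<'E'
from h import *
import pickle
c=pickle.load(open('t2.pkl','rb'))
A=.088;B=np.array([[np.cos(A),-np.sin(A)],[np.sin(A),np.cos(A)]])
for cy in (248,298,353):
    for cx in (292,305,318,330,345,358):
        u,v=190+cx/4,150+cy/4; w=pt(c,u,v); print(np.r_[B.T@(w[:2]-[533,37.5]),w[2]].round(0),end=' ')
    print()
im=c['image'][220:252,255:285].astype(int); m=(im.min(2)>165).astype(np.uint8)
m=(c['image'].min(2)>165).astype(np.uint8); mm=np.zeros_like(m); mm[203:247,259:284]=m[203:247,259:284]
k,l,st,ce=cv2.connectedComponentsWithStats(mm)
for i in range(1,k):
    if st[i,4]>20: w=pt(c,*ce[i],55);print(st[i],ce[i].round(1),(B.T@(w[:2]-[533,37.5])).round(1),w.round(1))
E
python3 g.py 0 -40 210
```

```text
[17.  5. 65.] [17. -3. 56.] [ 16. -12.  53.] [ 16. -20.  52.] [ 15. -30.  54.] [ 14. -39.  51.] 
[-17.   8.  66.] [-17.  -1.  57.] [-18.  -9.  51.] [-18. -18.  46.] [-19. -28.  55.] [-20. -37.  55.] 
[-54.  11.  51.] [-55.   2.  47.] [-55.  -7.  54.] [-56. -15.  50.] [-56. -25.  56.] [-57. -34.  62.] 
[266 203  18   6  36] [275.  203.8] [ 37.5 -28.5] [572.8  12.4  55. ]
[263 206  17  10 151] [271.4 210.9] [ 18.9 -17.2] [553.3  22.   55. ]
[264 219  17  11 155] [272.1 224.3] [-17.8 -16.6] [516.7  19.4  55. ]
[263 233  18  10 155] [271.3 237.5] [-53.5 -12.1] [480.7  20.8  55. ]
[269 244  15   3  33] [276.9 245.3] [-75.6 -25.6] [459.9   5.4  55. ]
t 5.25 box [   0.2 -188.4] 210.4 F [-0.9 -1.2  0.5] op -0.1 turn [ 0.     0.001 -0.001]
[0.0, -40.0, 210.0] -> [1.000e-02 4.000e-02 1.484e+01]
```

Depth confirms it. The rocker at bx≈−54.5 has its front end raised (62 mm, against 51–55 for the others), and the other two have their rear ends raised (65 mm). The row sits at axis by≈−14, so the press point is at about by −30.

```bash
python3 -m jog '[[[-1,0,3],[0,0,0],0],[[-2.5,0,7],[0,0,0],0],[[-4,0,11],[0,0,0],0],[[-5.5,3,14.5],[0,0,0],0],[[-5.5,7,15.85],[0,0,0],0]]'; python3 -m jog '[[[0,3,0],[0,0,0],0],[[0,3,0],[0,0,0],0],[[0,3,0],[0,0,0],0],[[0,3,0],[0,0,0],0],[[0,3,0],[0,0,0],0]]'; python3 g.py -54.5 -30 80 -54.5 -30 50
python3 - <<'E'
from h import *
a=snap('top');i=cv2.resize(a['image'][180:270,210:330],(720,540),interpolation=cv2.INTER_CUBIC)
cv2.imwrite('pics/m3.png',i[:,:,::-1])
E
```

```text
time_s: 5.75
tool_pos: [480.2, 5.5, 141.6]
orientation: [-0.706, 0.707, 0.034, -0.031]
contact_force: [0.8, -1.6, -0.7]
opening: -0.1
time_s: 6.25
tool_pos: [481.3, 5.0, 113.0]
orientation: [-0.706, 0.707, 0.034, -0.03]
contact_force: [1.1, 1.0, -0.6]
opening: 0.1
t 6.25 box [-54.3 -27.8] 113.0 F [ 1.1  1.  -0.6] op 0.1 turn [0.001 0.003 0.006]
[-54.5, -30.0, 80.0] -> [-0.04  3.3  -0.21]
[-54.5, -30.0, 50.0] -> [-0.05  6.3  -0.21]
```

View pics/m3.png

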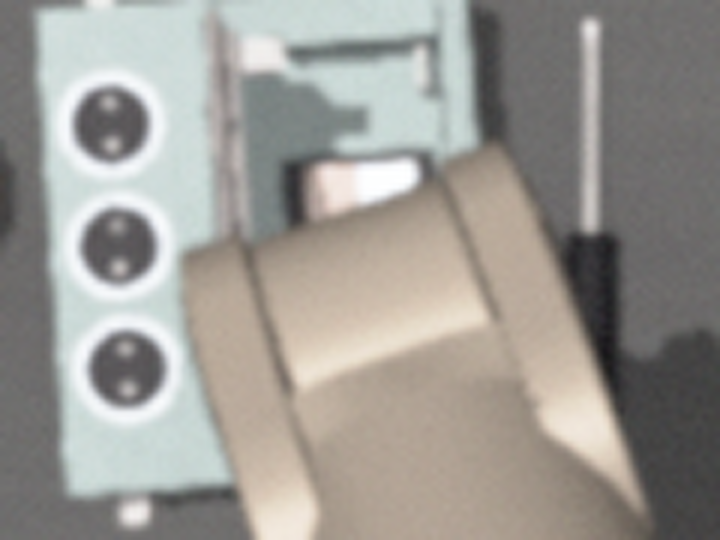

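The arm hides the lower rockers. The cover (225,130) is still upright and clear of the arm. Descending and pressing.

```bash
python3 -m jog '[[[0,2,-0.2],[0,0,0],0],[[0,3.6,-0.21],[0,0,0],0],[[0,4.6,-0.21],[0,0,0],0],[[0,5.4,-0.21],[0,0,0],0],[[0,5.9,-0.21],[0,0,0],0]]';  python3 -m jog '[[[0,0,0],[0,0,0],0],[[0,0.1,0],[0,0,0],0],[[0,0.2,0],[0,0,0],0],[[0,0.2,0],[0,0,0],0],[[0,0.2,0],[0,0,0],0]]'; python3 g.py -54.5 -30 49
```

```text
time_s: 6.8
tool_pos: [482.0, 2.6, 53.7]
orientation: [-0.706, 0.707, 0.034, -0.03]
contact_force: [0.3, -2.8, 3.5]
opening: -0.0
time_s: 7.3
tool_pos: [482.2, 2.7, 51.9]
orientation: [-0.706, 0.707, 0.034, -0.03]
contact_force: [0.6, -0.7, 1.6]
opening: 0.1
t 7.3 box [-53.7 -30.2] 51.9 F [ 0.6 -0.7  1.6] op 0.1 turn [0.002 0.003 0.006]
[-54.5, -30.0, 49.0] -> [-0.08  0.29  0.02]
```

```bash
python3 -m jog '[[[0,0.1,0],[0,0,0],0],[[0,0.2,0],[0,0,0],0],[[0,0.3,0],[0,0,0],0],[[0,0.4,0],[0,0,0],0],[[0,0.4,0],[0,0,0],0]]'; python3 g.py -54.5 -30 48
```

```text
time_s: 7.8
tool_pos: [482.5, 2.7, 49.4]
orientation: [-0.705, 0.707, 0.035, -0.03]
contact_force: [-14.0, -2.2, 46.3]
opening: 0.1
t 7.8 box [-53.3 -30.3] 49.4 F [-14.   -2.2  46.3] op 0.1 turn [0.003 0.003 0.007]
[-54.5, -30.0, 48.0] -> [-0.12  0.14  0.03]
```

At the stop. Lifting out and looking again.

```bash
python3 -m jog '[[[0,-4,0],[0,0,0],0],[[0,-8,0],[0,0,0],0],[[0,-11,-4],[0,0,0],0],[[1,-14,-8],[0,0,0],0],[[2,-16,-12],[0,0,0],0]]'; python3 -m jog '[[[0.5,0,-4],[0,0,0],0],[[1,0,-5],[0,0,0],0],[[1,0,-5],[0,0,0],0],[[1,0,-5],[0,0,0],0],[[1,0,-5],[0,0,0],0]]'
python3 g.py 0 0 210 0 70 250
python3 - <<'E'
from h import *
a=snap('top');i=cv2.resize(a['image'][180:270,210:330],(720,540),interpolation=cv2.INTER_CUBIC)
cv2.imwrite('pics/m4.png',i[:,:,::-1])
A=.088;B=np.array([[np.cos(A),-np.sin(A)],[np.sin(A),np.cos(A)]])
for cy in (248,298,353):
    for cx in (292,305,318,330,345,358):
        w=pt(a,190+cx/4,150+cy/4); print(w[2].round(),end=' ')
    print()
E
```

```text
time_s: 8.3
tool_pos: [512.7, -116.0, 212.3]
orientation: [-0.705, 0.708, 0.036, -0.029]
contact_force: [1.5, -0.6, -0.4]
opening: 0.2
time_s: 8.8
tool_pos: [526.9, -163.4, 212.2]
orientation: [-0.705, 0.707, 0.036, -0.03]
contact_force: [-0.5, 0.8, -0.6]
opening: -0.1
t 8.8 box [ -23.7 -199.6] 212.2 F [-0.5  0.8 -0.6] op -0.1 turn [0.003 0.005 0.008]
[0.0, 0.0, 210.0] -> [ 2.48  0.18 19.95]
[0.0, 70.0, 250.0] -> [ 2.55 -3.84 26.93]
62.0 55.0 52.0 52.0 53.0 52.0 
66.0 55.0 50.0 48.0 53.0 52.0 
58.0 60.0 56.0 50.0 51.0 54.0
```

View pics/m4.png

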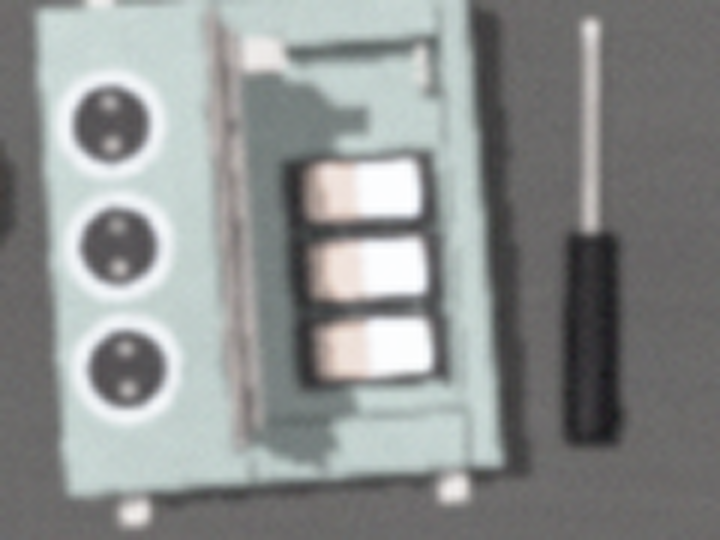

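Now all three rockers show the same shading (raised end on the left), and the depths agree. Next I go over the cover, to behind its outer face.

```bash
python3 -m jog '[[[0.5,-2,4],[0,0,0],0],[[1,-3.8,8.5],[0,0,0],0],[[1.5,-3.8,13],[0,0.005,0.008],0],[[2,-3.8,17.5],[0.003,0.005,0.008],0],[[2.5,-3.8,22],[0.003,0.005,0.008],0]]'; python3 g.py 0 95 250 0 95 169
```

```text
time_s: 9.35
tool_pos: [530.4, 60.5, 250.1]
orientation: [-0.706, 0.707, 0.032, -0.031]
contact_force: [0.5, -0.2, 0.7]
opening: 0.3
t 9.35 box [-0.6 23.1] 250.1 F [ 0.5 -0.2  0.7] op 0.3 turn [0.001 0.001 0.001]
[0.0, 95.0, 250.0] -> [0.07 0.01 7.19]
[0.0, 95.0, 169.0] -> [0.06 8.11 7.19]
```

```bash
python3 -m jog '[[[0,0,4],[0,0,0],0],[[0.07,0,7],[0,0,0],0],[[0.07,0,7.2],[0,0,0],0],[[0.07,4,7.2],[0,0,0],0],[[0.07,8.1,7.2],[0,0,0],0]]'; python3 -m jog '[[[0,1,0],[0,0,0],0],[[0,1,0],[0,0,0],0],[[0,1,0],[0,0,0],0],[[0,1,0],[0,0,0],0],[[0,1,0],[0,0,0],0]]'; python3 g.py 0 62 169 0 43 168 0 30.6 164.3 0 19 159 0 7.8 152 0 -10 134 0 -22 111 0 -27 92 0 -27 79
```

```text
time_s: 9.85
tool_pos: [525.0, 132.7, 169.0]
orientation: [-0.706, 0.707, 0.033, -0.031]
contact_force: [0.4, -1.4, -1.1]
opening: -0.1
time_s: 10.35
tool_pos: [525.8, 132.8, 160.4]
orientation: [-0.706, 0.707, 0.034, -0.03]
contact_force: [-0.6, -0.7, 0.5]
opening: -0.3
t 10.35 box [ 1.2 95.5] 160.4 F [-0.6 -0.7  0.5] op -0.3 turn [0.001 0.002 0.006]
[0.0, 62.0, 169.0] -> [-0.12 -0.86 -3.35]
[0.0, 43.0, 168.0] -> [-0.13 -0.76 -5.25]
[0.0, 30.6, 164.3] -> [-0.13 -0.38 -6.49]
[0.0, 19.0, 159.0] -> [-0.14  0.15 -7.65]
[0.0, 7.8, 152.0] -> [-0.14  0.85 -8.77]
[0.0, -10.0, 134.0] -> [ -0.16   2.65 -10.55]
[0.0, -22.0, 111.0] -> [ -0.17   4.95 -11.75]
[0.0, -27.0, 92.0] -> [ -0.19   6.85 -12.25]
[0.0, -27.0, 79.0] -> [ -0.19   8.15 -12.25]
```

```bash
python3 -m jog '[[[-0.05,-0.6,-2],[0,0,0],0],[[-0.1,-0.86,-3.35],[0,0,0],0],[[-0.13,-0.76,-5.25],[0,0,0],0],[[-0.13,-0.38,-6.5],[0,0,0],0],[[-0.14,0.15,-7.65],[0,0,0],0]]'; python3 g.py 0 7.8 152 0 0 144 0 -10 134 0 -17 123 0 -22 111 0 -27 92 0 -27 79
```

```text
time_s: 10.85
tool_pos: [531.9, 55.8, 159.4]
orientation: [-0.706, 0.707, 0.034, -0.029]
contact_force: [0.6, 1.1, 1.9]
opening: -0.2
t 10.85 box [ 0.5 18.3] 159.4 F [0.6 1.1 1.9] op -0.2 turn [0.001 0.002 0.007]
[0.0, 7.8, 152.0] -> [-0.06  0.74 -1.05]
[0.0, 0.0, 144.0] -> [-0.06  1.55 -1.83]
[0.0, -10.0, 134.0] -> [-0.07  2.55 -2.83]
[0.0, -17.0, 123.0] -> [-0.08  3.65 -3.53]
[0.0, -22.0, 111.0] -> [-0.09  4.85 -4.03]
[0.0, -27.0, 92.0] -> [-0.11  6.75 -4.53]
[0.0, -27.0, 79.0] -> [-0.12  8.05 -4.53]
```

Contact is felt (+y and +z force). Following the arc down.

```bash
python3 -m jog '[[[0,0.74,-1.05],[0,0,0],0],[[0,1.55,-1.83],[0,0,0],0],[[0,2.55,-2.8],[0,0,0],0],[[0,3.65,-3.5],[0,0,0],0],[[0,4.85,-4],[0,0,0],0]]'; python3 g.py 0 -25 101 0 -27 92 0 -27 84  0 -27 79
```

```text
time_s: 11.35
tool_pos: [535.8, 15.3, 109.8]
orientation: [-0.706, 0.707, 0.034, -0.029]
contact_force: [-0.9, 0.4, 2.1]
opening: -0.0
t 11.35 box [  0.8 -22.4] 109.8 F [-0.9  0.4  2.1] op -0.0 turn [0.001 0.002 0.007]
[0.0, -25.0, 101.0] -> [-0.09  0.88 -0.26]
[0.0, -27.0, 92.0] -> [-0.09  1.78 -0.46]
[0.0, -27.0, 84.0] -> [-0.1   2.58 -0.46]
[0.0, -27.0, 79.0] -> [-0.1   3.08 -0.46]
```

```bash
python3 -m jog '[[[0,0.88,-0.26],[0,0,0],0],[[0,1.78,-0.46],[0,0,0],0],[[0,2.5,-0.46],[0,0,0],0],[[0,2.9,-0.46],[0,0,0],0],[[0,3.1,-0.46],[0,0,0],0]]'; python3 g.py
```

```text
time_s: 11.85
tool_pos: [536.4, 10.6, 78.8]
orientation: [-0.706, 0.707, 0.034, -0.029]
contact_force: [-6.0, -4.2, 22.6]
opening: -0.1
t 11.85 box [  1.  -27.1] 78.8 F [-6.  -4.2 22.6] op -0.1 turn [0.002 0.002 0.007]
```

```bash
python3 -m jog '[[[0,-0.5,0],[0,0,0],0],[[0,-2,0],[0,0,0],0],[[0,-5,-2],[0,0,0],0],[[0,-8,-6],[0,0,0],0],[[0,-11,-10],[0,0,0],0]]'; python3 -m jog '[[[0,-1,-4],[0,0,0],0],[[0,-1,-6],[0,0,0],0],[[0,-1,-6],[0,0,0],0],[[0,-1,-6],[0,0,0],0],[[0,-1,-6],[0,0,0],0]]'; python3 -m jog '[[[0,0,0],[0,0,0],0],[[0,0,0],[0,0,0],0],[[0,0,0],[0,0,0],0],[[0,0,0],[0,0,0],0],[[0,0,0],[0,0,0],0]]'
python3 g.py
python3 - <<'E'
from h import *
a=snap('top');b=snap('scene')
k=np.zeros((420,800,3),np.uint8);k[:,:400]=a['image'][:,80:480];k[:,400:]=b['image'][:,100:500]
cv2.imwrite('pics/m5.png',k[:,:,::-1])
d=[pt(a,u,v)[2].round(1) for u,v in((255,200),(285,200),(257,235),(286,245),(276,216))];print(d)
E
```

```text
time_s: 12.35
tool_pos: [544.6, -89.2, 191.3]
orientation: [-0.706, 0.707, 0.035, -0.03]
contact_force: [1.1, -1.0, -0.8]
opening: 0.0
time_s: 12.85
tool_pos: [550.0, -147.6, 201.7]
orientation: [-0.706, 0.707, 0.036, -0.03]
contact_force: [-0.1, -0.6, -0.1]
opening: 0.1
time_s: 13.35
tool_pos: [550.0, -147.6, 201.7]
orientation: [-0.706, 0.707, 0.036, -0.03]
contact_force: [-0.1, 0.1, -0.2]
opening: -0.0
t 13.35 box [   0.7 -185.8] 201.7 F [-0.1  0.1 -0.2] op -0.0 turn [0.001 0.006 0.008]
[np.float64(81.0), np.float64(85.2), np.float64(87.5), np.float64(86.3), np.float64(88.9)]
```

View pics/m5.png

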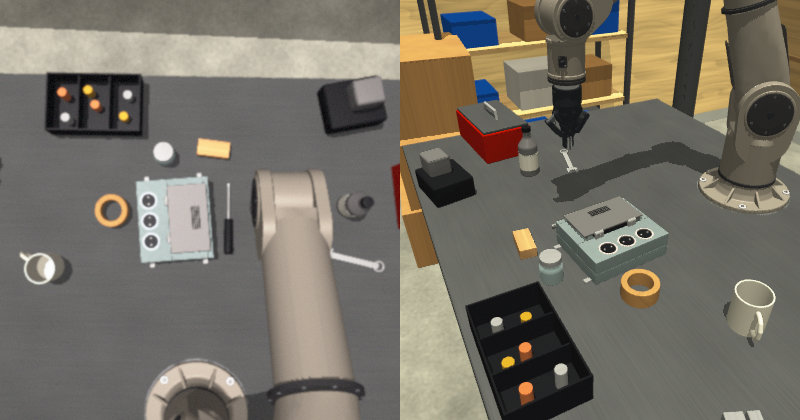

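Both views show the cover shut 1.5 s after release: top (190,217), scene (605,215), at a height of about 86 mm. The other things on the bench look to be where they were, and the arm is clear.

```bash
python3 -c "
from plant import sign_off
print(sign_off())"
```

```text
the job is handed in; nothing more can be done
None
```

The job is done and handed in at about 13.4 s of the 54 s allowed; the system gave no verdict.

- **Opening the cover:** I pressed the cover pad to its stop (13 N) and let go. The camera then showed the cover standing upright.
- **Switching on:** The odd rocker was the one nearest the robot. Both its shading and its depth reading showed it tipped the other way. I pressed its raised end down to the stop, which took 46 N. Afterwards the top view showed all three rockers tipped the same way. Depth readings agreed, but only to a few mm on such small parts.
- **Closing the cover:** I swung the cover down from behind and pressed it to its stop (23 N). About 1.5 s after release it was still shut, with its face at about 85–89 mm against the expected 86 mm. One depth sample of 81 mm near the hinge edge disagreed. I put it down to mixed edge pixels and did not check further.

**Final check:** The fingers touched nothing, with the wrist force near zero. The loose things looked unmoved in the pictures, though I did not measure their positions. The switches cannot be seen under the shut cover, so their state rests on the view taken before closing.

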